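Clip the battery pack onto the curing lamp

ROBOT

A 6-joint arm with a two-finger parallel gripper is mounted at the origin on the work surface. World frame = base frame: x ahead of the robot, y to its left, z up, the work surface at z = 0. Lengths are in mm, angles in rad, forces in N, time in s.
With the tool pointing down it reaches from about 350 to 950 mm from the base axis. Payload 17.4 kg.
Tool frame: the origin (TCP) lies on the centre line of the jaws, within the pads' length; the fingertips stand 19 mm ahead of it and the grasp point (between the pads) is the TCP (ctrl.tcp_to_tips is the distance from the TCP to the fingertips, in mm); z points along the fingers, y is the line along which they close (so a half turn about z gives the same grasp; the last joint's range is limited). The gripper opens to 93 mm and grips with 3 to 60 N. Pads are 15 mm wide; open, the fingers measure 128 mm over their backs; the gripper's body (75 mm by 188 mm) begins 65 mm behind the grasp point.
Start: joints at [1.222, 0.116, 1.442, -0, 1.584, -0.038], TCP at [206.437, 642.664, 237.646] pointing down, gripper open.
Joint ranges: [-2.83, 2.83], [-0.83, 2.19], [0.07, 2.5], [-1.14, 4.28], [0.01, 3], [-2.97, 2.97]. Speed limits (rad/s): [1.89, 1.89, 2.22, 3.14, 3.14, 3.14].

INTERFACE

Orientations are given as a unit quaternion [w, x, y, z].
In Python, from plant import ctrl, vision, nets gives the robot as it stands.
- The arm moves only by the tool step_arm, never from a script. Its argument "series" is a list of rows, each an object of numbers: "tx", "ty", "tz": the shift along the tool's x, y, z in m; "ax", "ay", "az": the turn, a rotation vector about the tool's x, y, z in units of 8 degrees (1.0 is 8 degrees); "hand": the opening, from -1 (shut) to 1 (fully open), so that 0 is half open. In form: [{"tx": .., "ty": .., "tz": .., "ax": .., "ay": .., "az": .., "hand": ..}, ...]. A call has 1 to 10 rows; each row shifts and turns the commanded pose from where the row before left it, along the tool's axes as they then stand; what a row does not reach is not made up. A row lasts 1/10 s, in which the tool goes at most 50 mm and 8.59 degrees, less where a joint would pass 70% of its speed; a pose out of reach is approached as far as the arm can. A call is refused whole if a number of a shift passes 0.05 or a number of a turn 1, either way. A call with a gripper value outside its range is refused whole. The fingers move at their own pace and stop on an object; the grip force is fixed at half the most. Time passes only in rows, so rows that do not move let the fingers close. It gives the time, the measured TCP pose, the force, the opening and the grip force at its end, in the units of the state.
- ctrl.observe(): the state, without advancing time (a new reading comes with each control period).
- vision.read_camera(name): name is "scene" or "side" or "wrist"; returns a dict with "image" (384x512x3 uint8, red, green, blue), "intrinsics" (3x3 intrinsics, pixels), "camera_from_world" (4x4, takes a point from world to camera coordinates); the wrist camera has in their place "hand_eye" (4x4, takes a point from camera to tool coordinates, whose origin is the TCP and whose axes are the flange's). Camera axes: x right, y up, looking along -z (the intrinsics and any distortion apply to the point x, -y, -z); pixel columns grow to the right and rows downward; lengths in mm; the calibration is good to about 2 mm. A picture is of the moment at which its call begins: read the wrist's pose just before it. There is no depth.
- ctrl.hand_in(): hands the job in; it is judged then, once.
Trained networks look in a picture, given as the dict that the camera call returned (one of the last four; its "shot" number tells which), for a name from the list of things; names that differ only in an ending like _2 or _b are one class to them, and where a whole thing is asked for, a point or a joint stands for the part that bears it (a point fixed in the world has none). Each returns a list of dicts, best first, with "confidence" (0 to 1); they miss things now and then, are a little off and sometimes report something else, mostly with a low value. They report only what shows in the picture. A call takes as long as a camera call. They do not tell look-alikes from the thing itself.
- nets.masks_of(picture, query): "mask" (384x512 bool, what is visible of it) and "extent" ([centre column, centre row, width, height] as shares, 0 to 1, of the picture: columns of its width, rows of its height, round what is visible of it).
- nets.mark_of(picture, query): "location" ([column, row] as shares, 0 to 1, of the picture: columns of its width, rows of its height: a listed point, or the origin of a listed thing).
The state is a dict: "t": time; "joint_positions": joint angles; "dq": joint speeds; "tau": joint torques, N m; "eef_pos": TCP position; "ee_rot": TCP orientation; "wrist_force": force on the tool from outside, world axes, zero at the start; "moment": the same for the moment, N m; "gripper_width": finger opening in mm; "gripper_force": force on a finger pad.
Only numpy, scipy, OpenCV 4.12 (cv2) and the standard library are available. Lean on these libraries where they do the work, as an engineer would, in place of code of your own. Each camera call takes 0.05 s, during which the arm holds its last target. There are 200 camera calls.

TASK

Fit the battery pack to the seat on top of the UV curing lamp: hook the pack's lip under the lamp's rail with its other end still raised, then press that end down until the latch clicks under the keeper bar and the pack lies flat and fully home. Do not push about or knock over the two dropper bottles and the cup, and let go of everything at the end.

Things in the scene. Friction and masses are not known exactly. Their poses are not given: they have to be found in the camera images.
- seat (a point): Battery seat of the white UV curing lamp: the point on the lamp's flat roof midway between rail and keeper. The lamp is a bridge 186 x 156 mm and 80 mm high, open at front and back; it stands fast on rubber feet and does not slide. x points from the rail to the keeper bar (roughly away from the robot), y across, z up; the roof lies at z = 0 of this frame and is level and free beside the seat (78 mm either side of the middle).
- rail (a point): Middle of the lower front edge of the aluminium hook rail on the roof (axes as seat), at x = -51, z = 8.5 mm in the seat frame. The rail is an inverted L open towards +x: an overhang 4 mm thick from x = -51 to -59.5 mm with an 8.5 mm gap under it, closed behind by a wall at x = -59.5 mm; 66 mm wide, its top 12.5 mm above the roof. Two end cheeks leave a mouth 50 mm wide for the 38 mm lip.
- keeper (a point): Centre of the steel keeper bar, 5 mm thick, lying along y at x = 52, z = 16.5 mm in the seat frame (14 mm free under it, its top 19 mm over the roof), held by two posts 40 mm apart.
- pack_center (a point): Centre of the loose grey battery pack, a block 96 (x) x 52 (y) x 30 (z) mm, 0.15 to 0.31 kg, lying on the table on its underside, 15 mm below this point. Axes: +x to the latch end (four black press ribs across the top), -x to the lip end (four white gauge dots on top), z up. Grasp it across its 52 mm width (along y). Fully home this point is at 0, 0, 15 mm in the seat frame (free play 1.5 mm along x, 6 mm along y), with all axes as the seat's.
- pack_lip (a point): Middle of the tip of the pack's rigid lip, 58 mm from the centre in -x and 3 mm above the underside: a tongue 38 mm wide and 6 mm thick, flush with the underside, standing 10 mm out of the end face.
- pack_heel (a point): Place to press: on the pack's top face, 38 mm from the centre towards the latch end. Hooked and let go, the pack rests with its latch on the keeper bar, this point about 39 mm over the roof (tilt 0.09 rad); about 10 to 15 N straight down here clicks it in. Fully home it is 30 mm over the roof.
- latch (a joint): Sprung latch tongue at the pack's +x end, 24 mm wide, standing 6 mm out of the end face between 2 and 12.5 mm above the underside, bevelled below: 0 m fully out, up to 0.007 pushed in. It slips in over the keeper bar and springs out under it; it needs no operating.
- bottle_amber: Amber dropper bottle, 25 mm wide, 66 mm high, loose on the table beyond the lamp; origin under its centre.
- bottle_black: Black dropper bottle of the same size, loose on the table beyond the lamp; origin under its centre.
- cup: Clear mixing cup, 56 mm wide at the rim, 42 mm high, loose on the table on the near side of the lamp; origin under its centre.
Mind the look-alikes: they are no part of the job. Of the things shaped like the part that bears pack_center, the grey one is meant.

How it is judged:
By the outcome, as a careful person would: the job done as asked, in the order asked, and still so for the second after the job is handed in, with the robot touching nothing.
It also fails if it takes over 48 s, if anything falls off the work surface, if the arm or the gripper's body presses on something with over 40 N, if the wrist force passes 120 N, or if a joint passes its speed limit or range.

## Working session

There is one attempt and no reset: what is moved stays moved. The work goes in short steps, Python scripts to look and compute and a tool call to move; the robot and the scene stay as the last step left them, time stands still between calls to the robot, and variables do not carry over. Pictures are saved under pics/ and viewed, at most 10 in all, crops included, and the job is handed in when it is done.

Besides the shell and the picture viewer there is one more tool, called after "Request:" as name(argument=value, ...), one argument or row to a line, values as JSON. step_arm: Moves the arm, as the interface text tells. Its arguments: {"type":"object","properties":{"series":{"type":"array","items":{"type":"object","properties":{"tx":{"type":"number"},"ty":{"type":"number"},"tz":{"type":"number"},"ax":{"type":"number"},"ay":{"type":"number"},"az":{"type":"number"},"hand":{"type":"number"}}}}},"required":["series"]}

```bash
mkdir -p pics; cat > h.py <<'E'
import numpy as np, cv2
from plant import ctrl, vision, nets
def shot(n,save=None):
    p=vision.read_camera(n)
    if save: cv2.imwrite('pics/'+save,p['image'][:,:,::-1])
    return p
def P(p):
    if 'camera_from_world' in p: return np.array(p['camera_from_world'])
def proj(p,X):
    T=P(p); c=T[:3,:3]@np.asarray(X,float)+T[:3,3]; c=c*[1,-1,-1]; u=np.array(p['intrinsics'])@c; return u[:2]/u[2]
def ray(p,uv):
    T=P(p); d=np.linalg.inv(np.array(p['intrinsics']))@[uv[0],uv[1],1]; d=d*[1,-1,-1]
    R=T[:3,:3]; return -R.T@T[:3,3], R.T@d
def onz(p,uv,z):
    o,d=ray(p,uv); return o+d*(z-o[2])/d[2]
def tri(L):
    A=np.zeros((3,3));b=np.zeros(3)
    for p,uv in L:
        o,d=ray(p,uv); d=d/np.linalg.norm(d); M=np.eye(3)-np.outer(d,d); A+=M;b+=M@o
    X=np.linalg.solve(A,b); return X,[np.round(proj(p,X)-uv,1) for p,uv in L]
E
python3 - <<'E'
from h import *
np.set_printoptions(precision=1,suppress=True)
a=shot('scene','s0.png'); b=shot('side','d0.png')
cv2.imwrite('pics/both.png',cv2.resize(np.vstack([a['image'],b['image']])[:,:,::-1],None,fx=.78,fy=.78)) 
for q in ['seat','rail','keeper','pack_center','pack_lip','pack_heel','bottle_amber','bottle_black','cup']:
    for n,p in(('scene',a),('side',b)):
        for m in nets.mark_of(p,q)[:3]:
            uv=np.array(m['location'])*[512,384]
            print(q,n,round(m['confidence'],2),uv, onz(p,uv,{'seat':80,'rail':88.5,'keeper':96.5,'pack_center':15,'pack_lip':3,'pack_heel':30}.get(q,0)))
print(ctrl.observe())
for p in(a,b): print(p['intrinsics'],p['camera_from_world'])
E
```

```text
seat scene 0.72 [220.1 120.1] [ 518.4 -185.2   80. ]
seat side 0.87 [259.6 285.8] [ 525.5 -194.9   80. ]
rail scene 0.7 [235.  110.4] [ 474.9 -187.1   88.5]
rail side 0.9 [230.1 288.4] [ 472.1 -197.8   88.5]
keeper scene 0.89 [200.1 125.1] [ 574.3 -179.1   96.5]
keeper side 0.97 [283.2 270.7] [ 571.2 -180.3   96.5]
pack_center scene 0.98 [284.9 198.7] [493.9  55.8  15. ]
pack_center scene 0.96 [351.4 318.9] [552.4 349.8  15. ]
pack_center scene 0.74 [298.5 266.9] [570.3 211.1  15. ]
pack_center side 0.8 [231.6 214.5] [495.5  53.7  15. ]
pack_center side 0.79 [237.9 142. ] [543.3 353.2  15. ]
pack_center side 0.7 [255.2 172.8] [574.3 201.5  15. ]
pack_lip scene 0.95 [228.1 265.5] [684.  126.3   3. ]
pack_lip scene 0.9 [306.8 247. ] [523.3 177.9   3. ]
pack_lip scene 0.65 [379.4 312.9] [495.6 366.5   3. ]
pack_lip side 0.93 [296.8 187.8] [677. 138.   3.]
pack_lip side 0.92 [216.  145.4] [477.2 362.2   3. ]
pack_lip side 0.67 [234.4 187. ] [513.1 165.3   3. ]
pack_heel scene 0.98 [336.6 322.6] [585.2 344.   30. ]
pack_heel scene 0.77 [219.1 302.3] [743.2 197.   30. ]
pack_heel scene 0.6
[... 735 characters left out ...]
([-0., -0., -0., -0., -0., -0.]), 'tau': array([ -0. , -72.1, -62.3,   0.1,   0. ,   0. ]), 'eef_pos': array([206.4, 642.7, 237.7]), 'ee_rot': array([-0. ,  0.2,  1. ,  0. ]), 'wrist_force': array([-0.8,  0.1,  0.5]), 'moment': array([0., 0., 0.]), 'gripper_force': 0.0, 'gripper_width': 92.66977040928448}
[[426.7   0.  250.7]
 [  0.  426.7 191.1]
 [  0.    0.    1. ]] [[   -0.8     0.5    -0.    464.2]
 [   -0.4    -0.7     0.6   219.5]
 [    0.3     0.5     0.8 -1161.1]
 [    0.      0.      0.      1. ]]
[[366.6   0.  261.2]
 [  0.  366.6 194.1]
 [  0.    0.    1. ]] [[   1.    -0.2    0.  -552.8]
 [   0.1    0.7    0.7 -145.3]
 [  -0.1   -0.7    0.7 -797.3]
 [   0.     0.     0.     1. ]]
```

View pics/both.png

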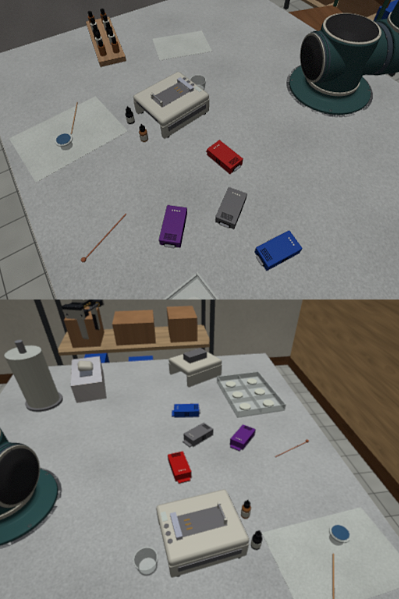

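```bash
python3 - <<'E'
from h import *
np.set_printoptions(precision=3,suppress=True)
a=shot('scene'); b=shot('side'); w=shot('wrist')
def near(p,q,z,xy):
    c=[(np.linalg.norm(onz(p,np.array(m['location'])*[512,384],z)[:2]-xy),m) for m in nets.mark_of(p,q)]
    c=[x for x in c if x[0]<45]
    return np.array(min(c,key=lambda x:x[0])[1]['location'])*[512,384] if c else None
for q,z,xy in [('seat',80,(522,-190)),('rail',88.5,(473,-192)),('keeper',96.5,(572,-180)),('pack_center',15,(572,206)),('pack_lip',3,(518,171)),('pack_heel',30,(603,224)),('bottle_amber',0,(650,-138)),('bottle_black',0,(654,-221)),('cup',0,(384,-242))]:
    L=[(p,near(p,q,z,np.array(xy))) for p in(a,b)]; L=[l for l in L if l[1] is not None]
    print(q,tri(L) if len(L)>1 else [onz(*l,z) for l in L])
print(w['hand_eye'],w['intrinsics'],ctrl.observe()['ee_rot'])
E
```

```text
seat (array([ 519.321, -187.479,   74.854]), [array([-0.1,  0. ]), array([-0.1, -0. ])])
rail (array([ 467.421, -195.485,   80.633]), [array([-0.3,  0.1]), array([-0.4, -0.1])])
keeper (array([ 573.282, -180.034,   90.736]), [array([ 0.2, -0. ]), array([0.3, 0.1])])
pack_center [array([566.978, 192.72 ,  15.   ])]
pack_lip (array([524.362, 172.234,   3.098]), [array([ 0.2, -0.1]), array([0.1, 0. ])])
pack_heel (array([602.231, 226.747,  34.615]), [array([ 0.3, -0.1]), array([0.2, 0.1])])
bottle_amber (array([ 649.245, -141.57 ,    3.531]), [array([ 1.2, -0.2]), array([1.4, 0.2])])
bottle_black (array([ 657.994, -224.724,    0.26 ]), [array([ 1.8, -0.2]), array([2.3, 0.3])])
cup (array([ 388.367, -245.806,    0.482]), [array([ 0.7, -0.3]), array([1.1, 0.3])])
[[   0.       0.966    0.26    71.921]
 [   1.      -0.       0.       0.52 ]
 [   0.       0.26    -0.966 -145.162]
 [   0.       0.       0.       1.   ]] [[341.854   0.    258.429]
 [  0.    341.854 187.685]
 [  0.      0.      1.   ]] [0.    0.155 0.988 0.   ]
```

```bash
cat > plan.py <<'E'
from h import *
import json
from scipy.spatial.transform import Rotation as R
def Rt(yaw,tilt=0): # tool x along pack x, z down; tilt raises pack +x end
    return R.from_euler('z',yaw,degrees=True)*R.from_euler('y',-tilt)*R.from_euler('x',180,degrees=True)
def cur():
    s=ctrl.observe(); q=s['ee_rot']; return np.array(s['eef_pos']),R.from_quat([q[1],q[2],q[3],q[0]]),s
def rows(p1,R1,hand,n=None,vmax=38,p0=None,R0=None):
    if p0 is None: p0,R0,_=cur()
    rv=(R0.inv()*R1).as_rotvec(degrees=True); d=np.asarray(p1)-p0
    n=n or int(max(1,np.ceil(np.linalg.norm(d)/vmax),np.ceil(np.linalg.norm(rv)/7.9)))
    out=[];p,q=p0.copy(),R0
    for i in range(1,n+1):
        t=q.inv().apply(p0+d*i/n-p)/1000; a=(q.inv()*R0*R.from_rotvec(rv*i/n,degrees=True)).as_rotvec(degrees=True)/8
        t=np.round(t,4);a=np.round(a,3)
        out.append({k:float(v) for k,v in zip(['tx','ty','tz','ax','ay','az'],[*t,*a]) if v}|{'hand':hand})
        p=p+q.apply(t*1000); q=q*R.from_rotvec(a*8,degrees=True)
    print(n); print(json.dumps(out)); return p,q
E
python3 - <<'E'
from plan import *
rows([571,204,240],Rt(34.5),1,n=17)
E
```

```text
17
[{"tx": -0.0283, "ty": -0.018, "tz": -0.0001, "az": 0.939, "hand": 1}, {"tx": -0.0304, "ty": -0.0142, "tz": -0.0002, "az": 0.939, "hand": 1}, {"tx": -0.032, "ty": -0.01, "tz": -0.0001, "az": 0.939, "hand": 1}, {"tx": -0.0331, "ty": -0.0058, "tz": -0.0002, "az": 0.939, "hand": 1}, {"tx": -0.0335, "ty": -0.0014, "tz": -0.0001, "az": 0.939, "hand": 1}, {"tx": -0.0334, "ty": 0.003, "tz": -0.0001, "az": 0.939, "hand": 1}, {"tx": -0.0328, "ty": 0.0073, "tz": -0.0002, "az": 0.938, "hand": 1}, {"tx": -0.0315, "ty": 0.0115, "tz": -0.0001, "az": 0.939, "hand": 1}, {"tx": -0.0297, "ty": 0.0156, "tz": -0.0002, "az": 0.939, "hand": 1}, {"tx": -0.0275, "ty": 0.0193, "tz": -0.0001, "az": 0.939, "hand": 1}, {"tx": -0.0246, "ty": 0.0227, "tz": -0.0001, "az": 0.939, "hand": 1}, {"tx": -0.0215, "ty": 0.0258, "tz": -0.0002, "az": 0.939, "hand": 1}, {"tx": -0.018, "ty": 0.0283, "tz": -0.0001, "az": 0.939, "hand": 1}, {"tx": -0.0141, "ty": 0.0305, "tz": -0.0001, "az": 0.939, "hand": 1}, {"tx": -0.0099, "ty": 0.032, "tz": -0.0002, "az": 0.939, "hand": 1}, {"tx": -0.0057, "ty": 0.0331, "tz": -0.0001, "az": 0.939, "hand": 1}, {"tx": -0.0014, "ty": 0.0335, "tz": -0.0002, "az": 0.939, "hand": 1}]
```

Request:
step_arm(
  series=[
    {"tx": -0.028, "ty": -0.018, "az": 0.94, "hand": 1},
    {"tx": -0.03, "ty": -0.014, "az": 0.94, "hand": 1},
    {"tx": -0.032, "ty": -0.01, "az": 0.94, "hand": 1},
    {"tx": -0.033, "ty": -0.006, "az": 0.94, "hand": 1},
    {"tx": -0.0335, "ty": -0.0015, "az": 0.94, "hand": 1},
    {"tx": -0.0335, "ty": 0.003, "az": 0.94, "hand": 1},
    {"tx": -0.033, "ty": 0.007, "az": 0.94, "hand": 1},
    {"tx": -0.0315, "ty": 0.0115, "az": 0.94, "hand": 1},
    {"tx": -0.03, "ty": 0.0155, "az": 0.94, "hand": 1},
  ],
)

```text
schema error: expected keys tx, ty, tz, ax, ay, az, hand
```

Request:
step_arm(
  series=[
    {"tx": -0.0275, "ty": 0.019, "az": 0.94, "hand": 1},
    {"tx": -0.0245, "ty": 0.023, "az": 0.94, "hand": 1},
    {"tx": -0.0215, "ty": 0.026, "az": 0.94, "hand": 1},
    {"tx": -0.018, "ty": 0.028, "az": 0.94, "hand": 1},
    {"tx": -0.014, "ty": 0.0305, "az": 0.94, "hand": 1},
    {"tx": -0.01, "ty": 0.032, "az": 0.94, "hand": 1},
    {"tx": -0.0055, "ty": 0.033, "az": 0.94, "hand": 1},
    {"tx": -0.0015, "ty": 0.0335, "az": 0.94, "hand": 1},
    {"hand": 1},
  ],
)

```text
schema error: expected keys tx, ty, tz, ax, ay, az, hand
```

```bash
cat >> h.py <<'E'
def wcam():
    s=ctrl.observe(); p=dict(vision.read_camera('wrist'))
    from scipy.spatial.transform import Rotation as R
    q=s['ee_rot']; T=np.eye(4);T[:3,:3]=R.from_quat([q[1],q[2],q[3],q[0]]).as_matrix();T[:3,3]=s['eef_pos']
    pw=dict(p); pw['camera_from_world']=np.linalg.inv(T@np.array(p['hand_eye']))
    return p,pw
E
python3 - <<'E'
from plan import *
np.set_printoptions(precision=2,suppress=True)
p,pw=wcam(); p0,r0,s=cur(); print(p0,r0.as_matrix(),s['joint_positions'],s['t'])
im=p['image'][:,:,::-1].copy()
for q,z in [('pack_center',15),('pack_lip',3),('pack_heel',30)]:
    for m in nets.mark_of(p,q):
        uv=np.array(m['location'])*[512,384]; print(q,m['confidence'],uv,onz(pw,uv,z)); cv2.circle(im,tuple(int(x) for x in uv),3,(0,255,0),-1)
for m in nets.masks_of(p,'pack_center'):
    M=m['mask'].astype('uint8'); print(m['confidence'],p['image'][m['mask']].mean(0)); cs=max(cv2.findContours(M,0,2)[0],key=cv2.contourArea); r=cv2.minAreaRect(cs); print(r,[onz(pw,x,30) for x in cv2.boxPoints(r)]); 
cv2.imwrite('pics/w1.png',im)
E
```

```text
[206.42 642.67 237.64] [[-0.95  0.31  0.  ]
 [ 0.31  0.95 -0.  ]
 [-0.   -0.   -1.  ]] [ 1.22  0.12  1.44 -0.    1.58 -0.04] 2.1
```

View pics/w1.png

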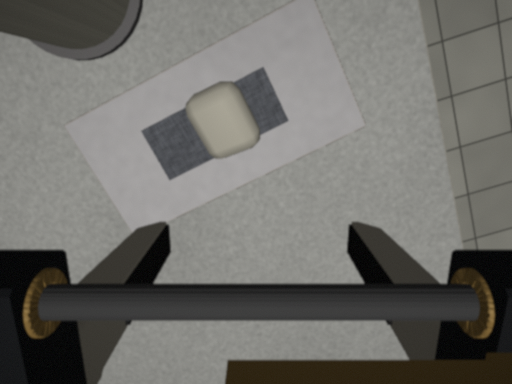

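```bash
sed -i "s/ if v}|/}|/; s/out.append({k:float(v)/out.append({k:float(v)+0.0/" plan.py
python3 - <<'E'
from plan import *
rows([505,159,240],Rt(34.5),1,n=17)
E
```

```text
17
[{"tx": -0.0254, "ty": -0.0217, "tz": -0.0001, "ax": 0.0, "ay": 0.0, "az": 0.939, "hand": 1}, {"tx": -0.0281, "ty": -0.0182, "tz": -0.0002, "ax": 0.0, "ay": 0.0, "az": 0.939, "hand": 1}, {"tx": -0.0302, "ty": -0.0144, "tz": -0.0001, "ax": 0.0, "ay": 0.0, "az": 0.939, "hand": 1}, {"tx": -0.0318, "ty": -0.0103, "tz": -0.0002, "ax": 0.0, "ay": 0.0, "az": 0.939, "hand": 1}, {"tx": -0.0328, "ty": -0.0061, "tz": -0.0001, "ax": 0.0, "ay": 0.0, "az": 0.939, "hand": 1}, {"tx": -0.0334, "ty": -0.0017, "tz": -0.0001, "ax": 0.0, "ay": 0.0, "az": 0.939, "hand": 1}, {"tx": -0.0334, "ty": 0.0026, "tz": -0.0002, "ax": 0.0, "ay": 0.0, "az": 0.938, "hand": 1}, {"tx": -0.0327, "ty": 0.007, "tz": -0.0001, "ax": 0.0, "ay": 0.0, "az": 0.939, "hand": 1}, {"tx": -0.0315, "ty": 0.0112, "tz": -0.0001, "ax": 0.0, "ay": 0.0, "az": 0.939, "hand": 1}, {"tx": -0.0297, "ty": 0.0152, "tz": -0.0002, "ax": 0.0, "ay": 0.0, "az": 0.939, "hand": 1}, {"tx": -0.0275, "ty": 0.019, "tz": -0.0001, "ax": 0.0, "ay": 0.0, "az": 0.939, "hand": 1}, {"tx": -0.0248, "ty": 0.0225, "tz": -0.0002, "ax": 0.0, "ay": 0.0, "az": 0.939, "hand": 1}, {"tx": -0.0217, "ty": 0.0254, "tz": -0.0001, "ax": 0.0, "ay": 0.0, "az": 0.939, "hand": 1}, {"tx": -0.0181, "ty": 0.0281, "tz": -0.0001, "ax": 0.0, "ay": 0.0, "az": 0.939, "hand": 1}, {"tx": -0.0143, "ty": 0.0302, "tz": -0.0002, "ax": 0.0, "ay": 0.0, "az": 0.939, "hand": 1}, {"tx": -0.0103, "ty": 0.0319, "tz": -0.0001, "ax": 0.0, "ay": 0.0, "az": 0.939, "hand": 1}, {"tx": -0.006, "ty": 0.0329, "tz": -0.0001, "ax": 0.0, "ay": 0.0, "az": 0.939, "hand": 1}]
```

Request:
step_arm(
  series=[
    {"tx": -0.0255, "ty": -0.0215, "tz": 0, "ax": 0, "ay": 0, "az": 0.94, "hand": 1},
    {"tx": -0.028, "ty": -0.018, "tz": 0, "ax": 0, "ay": 0, "az": 0.94, "hand": 1},
    {"tx": -0.03, "ty": -0.0145, "tz": 0, "ax": 0, "ay": 0, "az": 0.94, "hand": 1},
    {"tx": -0.032, "ty": -0.0105, "tz": 0, "ax": 0, "ay": 0, "az": 0.94, "hand": 1},
    {"tx": -0.033, "ty": -0.006, "tz": 0, "ax": 0, "ay": 0, "az": 0.94, "hand": 1},
    {"tx": -0.0335, "ty": -0.0015, "tz": 0, "ax": 0, "ay": 0, "az": 0.94, "hand": 1},
    {"tx": -0.0335, "ty": 0.0025, "tz": 0, "ax": 0, "ay": 0, "az": 0.94, "hand": 1},
    {"tx": -0.0325, "ty": 0.007, "tz": 0, "ax": 0, "ay": 0, "az": 0.94, "hand": 1},
    {"tx": -0.0315, "ty": 0.011, "tz": 0, "ax": 0, "ay": 0, "az": 0.94, "hand": 1},
  ],
)

```text
t: 3.2
eef_pos: [364.9, 385.3, 237.8]
ee_rot: [0.0, 0.681, 0.733, 0.0]
wrist_force: [0.6, 0.6, 0.4]
gripper_width: 92.8
gripper_force: 0.0
```

Request:
step_arm(
  series=[
    {"tx": -0.03, "ty": 0.015, "tz": 0, "ax": 0, "ay": 0, "az": 0.94, "hand": 1},
    {"tx": -0.0275, "ty": 0.019, "tz": 0, "ax": 0, "ay": 0, "az": 0.94, "hand": 1},
    {"tx": -0.025, "ty": 0.0225, "tz": 0, "ax": 0, "ay": 0, "az": 0.94, "hand": 1},
    {"tx": -0.0215, "ty": 0.0255, "tz": 0, "ax": 0, "ay": 0, "az": 0.94, "hand": 1},
    {"tx": -0.018, "ty": 0.028, "tz": 0, "ax": 0, "ay": 0, "az": 0.94, "hand": 1},
    {"tx": -0.0145, "ty": 0.03, "tz": 0, "ax": 0, "ay": 0, "az": 0.94, "hand": 1},
    {"tx": -0.0105, "ty": 0.032, "tz": 0, "ax": 0, "ay": 0, "az": 0.94, "hand": 1},
    {"tx": -0.006, "ty": 0.033, "tz": 0, "ax": 0, "ay": 0, "az": 0.94, "hand": 1},
    {"tx": 0, "ty": 0, "tz": 0, "ax": 0, "ay": 0, "az": 0, "hand": 1},
  ],
)

```text
t: 4.1
eef_pos: [505.4, 155.4, 237.6]
ee_rot: [0.0, 0.957, 0.292, -0.0]
wrist_force: [-0.7, 0.5, 0.0]
gripper_width: 93.1
gripper_force: 0.0
```

```bash
cat > look.py <<'E'
from plan import *
import sys
np.set_printoptions(precision=2,suppress=True)
def look(qs,name):
    p,pw=wcam(); p0,r0,s=cur(); print(p0,'x',r0.as_matrix()[:,0],'z',r0.as_matrix()[:,2],s['joint_positions'],s['t'])
    im=p['image'][:,:,::-1].copy()
    for q,z in qs:
        for m in nets.mark_of(p,q):
            uv=np.array(m['location'])*[512,384]; print(q,round(m['confidence'],2),uv,onz(pw,uv,z)); cv2.circle(im,tuple(int(x) for x in uv),2,(0,255,0),-1)
    cv2.imwrite('pics/'+name,im); return p,pw
E
python3 - <<'E'
from look import *
p,pw=look([('pack_center',15),('pack_lip',3),('pack_heel',30)],'w2.png')
E
```

```text
[504.71 156.79 237.55] x [ 0.83  0.56 -0.  ] z [-0. -0. -1.] [ 0.25 -0.21  1.75 -0.    1.59  1.23] 4.15
pack_center 0.98 [318.98 218.8 ] [491.26  62.6   15.  ]
pack_center 0.9 [255.08  85.4 ] [571.87 204.39  15.  ]
pack_center 0.64 [114.59  20.51] [545.54 353.11  15.  ]
pack_lip 0.87 [85.09 69.5 ] [485.56 361.91   3.  ]
pack_lip 0.74 [380.62  33.22] [686.61 126.37   3.  ]
pack_lip 0.72 [360.5  232.09] [502.96   7.11   3.  ]
pack_lip 0.66 [252.83 138.51] [523.85 175.37   3.  ]
pack_lip 0.47 [252.31  44.51] [604.16 229.56   3.  ]
pack_lip 0.16 [255.59  86.78] [571.22 203.42   3.  ]
pack_heel 0.78 [251.39  45.39] [600.25 227.49  30.  ]
pack_heel 0.69 [296.4  212.31] [486.58  92.96  30.  ]
```

View pics/w2.png

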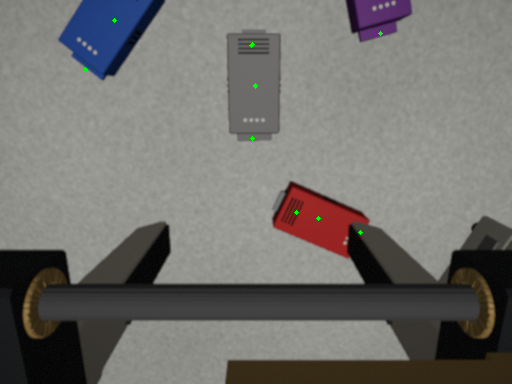

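```bash
python3 - <<'E'
from look import *
p,pw=wcam()
im=p['image'].astype(int)
g=(im.max(2)-im.min(2)<14)&(im.mean(2)<125)
M=np.zeros((384,512),'uint8'); M[25:145,215:295]=g[25:145,215:295]
c=max(cv2.findContours(M,0,2)[0],key=cv2.contourArea)
print(cv2.contourArea(c),cv2.boundingRect(c))
# side edges per row of grad, project to z=30
G=cv2.GaussianBlur(im.mean(2).astype('float32'),(3,3),0); gx=np.abs(np.diff(G,axis=1))
L=[];Rr=[]
for r in range(50,120,3):
    l=222+np.argmax(gx[r,222:235])+.5; q=273+np.argmax(gx[r,273:287])+.5
    L.append(onz(pw,(l,r),30)[:2]);Rr.append(onz(pw,(q,r),30)[:2])
for E in(L,Rr):
    E=np.array(E);vx,vy,x,y=cv2.fitLine(E.astype('float32'),cv2.DIST_HUBER,0,.01,.01).ravel(); print(np.degrees(np.arctan2(vy,vx)),x,y, (np.array([571.5,204.4])-[x,y])@[-vy,vx])
col=G[:,240:268].mean(1); gy=np.diff(col); 
print([ (r,round(float(gy[r]),1)) for r in range(22,145) if abs(gy[r])>6])
for r in (33,133): print(r,onz(pw,(254,r),30))
E
```

```text
5474.5 (231, 30, 55, 111)
33.302032 552.7481 224.9599 -27.479486978839116
33.674015 590.8635 187.45992 24.834071789464
[(28, -6.2), (29, -9.8), (30, -9.3), (31, -9.1), (32, -9.5), (37, -9.5), (38, -14.3), (40, 10.8), (42, -9.1), (43, -8.6), (45, 11.2), (47, -10.9), (49, 10.4), (51, -9.6), (52, -6.8), (53, 7.7), (54, 13.1), (55, 7.4), (117, 8.0), (118, 10.6), (121, -10.2), (122, -8.8), (139, 10.5), (140, 15.0), (141, 10.6)]
33 [608.44 235.9   30.  ]
133 [530.27 182.61  30.  ]
```

```bash
python3 - <<'E'
from plan import *
a=rows([571.2,205.8,90],Rt(33.5),1,n=5)
rows([571.2,205.8,26],Rt(33.5),1,n=3,p0=a[0],R0=a[1])
E
```

```text
5
[{"tx": 0.0164, "ty": -0.0001, "tz": 0.0296, "ax": 0.0, "ay": 0.0, "az": 0.024, "hand": 1}, {"tx": 0.0165, "ty": -0.0002, "tz": 0.0295, "ax": 0.0, "ay": 0.0, "az": 0.024, "hand": 1}, {"tx": 0.0164, "ty": -0.0002, "tz": 0.0296, "ax": 0.0, "ay": -0.001, "az": 0.024, "hand": 1}, {"tx": 0.0164, "ty": -0.0003, "tz": 0.0295, "ax": 0.0, "ay": 0.0, "az": 0.024, "hand": 1}, {"tx": 0.0165, "ty": -0.0003, "tz": 0.0296, "ax": 0.0, "ay": 0.0, "az": 0.024, "hand": 1}]
3
[{"tx": 0.0, "ty": 0.0, "tz": 0.0213, "ax": 0.0, "ay": 0.0, "az": 0.0, "hand": 1}, {"tx": 0.0, "ty": 0.0, "tz": 0.0213, "ax": 0.0, "ay": 0.0, "az": 0.0, "hand": 1}, {"tx": 0.0, "ty": 0.0, "tz": 0.0214, "ax": 0.0, "ay": 0.0, "az": 0.0, "hand": 1}]
```

Request:
step_arm(
  series=[
    {"tx": 0.0164, "ty": 0, "tz": 0.0296, "ax": 0, "ay": 0, "az": 0.024, "hand": 1},
    {"tx": 0.0165, "ty": 0, "tz": 0.0295, "ax": 0, "ay": 0, "az": 0.024, "hand": 1},
    {"tx": 0.0164, "ty": 0, "tz": 0.0296, "ax": 0, "ay": 0, "az": 0.024, "hand": 1},
    {"tx": 0.0164, "ty": 0, "tz": 0.0295, "ax": 0, "ay": 0, "az": 0.024, "hand": 1},
    {"tx": 0.0165, "ty": 0, "tz": 0.0296, "ax": 0, "ay": 0, "az": 0.024, "hand": 1},
    {"tx": 0, "ty": 0, "tz": 0, "ax": 0, "ay": 0, "az": 0, "hand": 1},
    {"tx": 0, "ty": 0, "tz": 0, "ax": 0, "ay": 0, "az": 0, "hand": 1},
  ],
)

```text
t: 5.05
eef_pos: [571.7, 204.7, 90.1]
ee_rot: [0.0, 0.958, 0.288, -0.0]
wrist_force: [-0.6, 0.6, 0.8]
gripper_width: 93.1
gripper_force: 0.0
```

```bash
python3 - <<'E'
from look import *
print(cur()[0]); rows([571.2,205.8,26],Rt(33.5),1,n=3)
E
```

```text
[571.74 204.65  90.09]
3
[{"tx": 0.0001, "ty": -0.0004, "tz": 0.0214, "ax": -0.001, "ay": 0.002, "az": 0.0, "hand": 1}, {"tx": 0.0001, "ty": -0.0004, "tz": 0.0213, "ax": 0.0, "ay": 0.002, "az": 0.0, "hand": 1}, {"tx": 0.0, "ty": -0.0004, "tz": 0.0214, "ax": -0.001, "ay": 0.003, "az": -0.001, "hand": 1}]
```

Request:
step_arm(
  series=[
    {"tx": 0, "ty": -0.0004, "tz": 0.021, "ax": 0, "ay": 0, "az": 0, "hand": 1},
    {"tx": 0, "ty": -0.0004, "tz": 0.021, "ax": 0, "ay": 0, "az": 0, "hand": 1},
    {"tx": 0, "ty": -0.0004, "tz": 0.022, "ax": 0, "ay": 0, "az": 0, "hand": 1},
    {"tx": 0, "ty": 0, "tz": 0, "ax": 0, "ay": 0, "az": 0, "hand": 1},
    {"tx": 0, "ty": 0, "tz": 0, "ax": 0, "ay": 0, "az": 0, "hand": -1},
    {"tx": 0, "ty": 0, "tz": 0, "ax": 0, "ay": 0, "az": 0, "hand": -1},
    {"tx": 0, "ty": 0, "tz": 0, "ax": 0, "ay": 0, "az": 0, "hand": -1},
    {"tx": 0, "ty": 0, "tz": 0, "ax": 0, "ay": 0, "az": 0, "hand": -1},
    {"tx": 0, "ty": 0, "tz": 0, "ax": 0, "ay": 0, "az": 0, "hand": -1},
    {"tx": 0, "ty": 0, "tz": 0, "ax": 0, "ay": 0, "az": 0, "hand": -1},
  ],
)

```text
t: 6.05
eef_pos: [571.7, 205.1, 26.1]
ee_rot: [-0.0, 0.958, 0.287, 0.0]
wrist_force: [-1.6, 0.3, 2.6]
gripper_width: 52.0
gripper_force: 30.0
```

```bash
python3 - <<'E'
from plan import *
p,R0,_=cur()
a=rows([572,205,150],Rt(33.5),-1,n=4)
rows([432,-198,280],Rt(7.5),-1,n=13,p0=a[0],R0=a[1])
E
```

```text
4
[{"tx": 0.0001, "ty": 0.0001, "tz": -0.031, "ax": 0.0, "ay": 0.0, "az": -0.003, "hand": -1}, {"tx": 0.0, "ty": 0.0, "tz": -0.031, "ax": 0.0, "ay": -0.001, "az": -0.004, "hand": -1}, {"tx": 0.0001, "ty": 0.0001, "tz": -0.0309, "ax": 0.0, "ay": 0.0, "az": -0.003, "hand": -1}, {"tx": 0.0, "ty": 0.0, "tz": -0.031, "ax": 0.0, "ay": 0.0, "az": -0.003, "hand": -1}]
13
[{"tx": -0.0261, "ty": 0.0199, "tz": -0.01, "ax": 0.0, "ay": 0.0, "az": 0.25, "hand": -1}, {"tx": -0.0254, "ty": 0.0208, "tz": -0.01, "ax": 0.0, "ay": 0.0, "az": 0.25, "hand": -1}, {"tx": -0.0246, "ty": 0.0217, "tz": -0.01, "ax": 0.0, "ay": 0.0, "az": 0.25, "hand": -1}, {"tx": -0.0239, "ty": 0.0225, "tz": -0.01, "ax": 0.0, "ay": 0.0, "az": 0.25, "hand": -1}, {"tx": -0.023, "ty": 0.0234, "tz": -0.01, "ax": 0.0, "ay": 0.0, "az": 0.25, "hand": -1}, {"tx": -0.0223, "ty": 0.0241, "tz": -0.01, "ax": 0.0, "ay": 0.0, "az": 0.25, "hand": -1}, {"tx": -0.0213, "ty": 0.0249, "tz": -0.01, "ax": 0.0, "ay": 0.0, "az": 0.25, "hand": -1}, {"tx": -0.0205, "ty": 0.0256, "tz": -0.01, "ax": 0.0, "ay": 0.0, "az": 0.25, "hand": -1}, {"tx": -0.0196, "ty": 0.0264, "tz": -0.01, "ax": 0.0, "ay": 0.0, "az": 0.25, "hand": -1}, {"tx": -0.0187, "ty": 0.027, "tz": -0.01, "ax": 0.0, "ay": 0.0, "az": 0.25, "hand": -1}, {"tx": -0.0177, "ty": 0.0276, "tz": -0.01, "ax": 0.0, "ay": 0.0, "az": 0.25, "hand": -1}, {"tx": -0.0167, "ty": 0.0282, "tz": -0.01, "ax": 0.0, "ay": 0.0, "az": 0.25, "hand": -1}, {"tx": -0.0157, "ty": 0.0288, "tz": -0.01, "ax": 0.0, "ay": 0.0, "az": 0.25, "hand": -1}]
```

Request:
step_arm(
  series=[
    {"tx": 0, "ty": 0, "tz": -0.031, "ax": 0, "ay": 0, "az": 0, "hand": -1},
    {"tx": 0, "ty": 0, "tz": -0.031, "ax": 0, "ay": 0, "az": 0, "hand": -1},
    {"tx": 0, "ty": 0, "tz": -0.031, "ax": 0, "ay": 0, "az": 0, "hand": -1},
    {"tx": 0, "ty": 0, "tz": -0.031, "ax": 0, "ay": 0, "az": 0, "hand": -1},
    {"tx": -0.026, "ty": 0.02, "tz": -0.01, "ax": 0, "ay": 0, "az": 0.25, "hand": -1},
    {"tx": -0.0255, "ty": 0.021, "tz": -0.01, "ax": 0, "ay": 0, "az": 0.25, "hand": -1},
    {"tx": -0.0245, "ty": 0.0215, "tz": -0.01, "ax": 0, "ay": 0, "az": 0.25, "hand": -1},
    {"tx": -0.024, "ty": 0.0225, "tz": -0.01, "ax": 0, "ay": 0, "az": 0.25, "hand": -1},
    {"tx": -0.023, "ty": 0.0235, "tz": -0.01, "ax": 0, "ay": 0, "az": 0.25, "hand": -1},
    {"tx": -0.0225, "ty": 0.024, "tz": -0.01, "ax": 0, "ay": 0, "az": 0.25, "hand": -1},
  ],
)

```text
t: 7.05
eef_pos: [505.7, 17.9, 209.9]
ee_rot: [-0.0, 0.983, 0.185, -0.0]
wrist_force: [0.3, -0.4, -3.6]
gripper_width: 51.8
gripper_force: 30.0
```

Request:
step_arm(
  series=[
    {"tx": -0.0215, "ty": 0.025, "tz": -0.01, "ax": 0, "ay": 0, "az": 0.25, "hand": -1},
    {"tx": -0.0205, "ty": 0.0255, "tz": -0.01, "ax": 0, "ay": 0, "az": 0.25, "hand": -1},
    {"tx": -0.0195, "ty": 0.0265, "tz": -0.01, "ax": 0, "ay": 0, "az": 0.25, "hand": -1},
    {"tx": -0.0185, "ty": 0.027, "tz": -0.01, "ax": 0, "ay": 0, "az": 0.25, "hand": -1},
    {"tx": -0.0175, "ty": 0.0275, "tz": -0.01, "ax": 0, "ay": 0, "az": 0.25, "hand": -1},
    {"tx": -0.0165, "ty": 0.028, "tz": -0.01, "ax": 0, "ay": 0, "az": 0.25, "hand": -1},
    {"tx": -0.0155, "ty": 0.029, "tz": -0.01, "ax": 0, "ay": 0, "az": 0.25, "hand": -1},
    {"tx": 0, "ty": 0, "tz": 0, "ax": 0, "ay": 0, "az": 0, "hand": -1},
    {"tx": 0, "ty": 0, "tz": 0, "ax": 0, "ay": 0, "az": 0, "hand": -1},
  ],
)

```text
t: 7.95
eef_pos: [431.3, -198.0, 279.6]
ee_rot: [-0.0, 0.998, 0.064, -0.0]
wrist_force: [-0.1, -0.3, -3.2]
gripper_width: 51.8
gripper_force: 30.0
```

```bash
python3 - <<'E'
from look import *
p,pw=look([('seat',80),('rail',88.5),('keeper',96.5),('pack_center',0),('pack_heel',0)],'w3.png')
im=cv2.imread('pics/w3.png'); cv2.imwrite('pics/w3b.png',cv2.resize(im,None,fx=1.56,fy=1.56))
E
```

```text
[ 431.48 -197.44  279.35] x [ 0.99  0.13 -0.  ] z [-0.  0. -1.] [-0.48 -0.34  1.79  0.    1.69  0.96] 8.0
seat 0.95 [258.51  77.68] [ 519.31 -186.34   80.  ]
rail 0.65 [259.12 132.6 ] [ 468.32 -193.52   88.5 ]
keeper 0.72 [257.28  11.9 ] [ 572.69 -178.38   96.5 ]
pack_center 0.96 [260.4 246.8] [ 307.68 -216.21    0.  ]
pack_center 0.92 [41.78 76.49] [491.66  68.63   0.  ]
pack_heel 0.7 [256.   177.48] [ 402.28 -198.21    0.  ]
```

View pics/w3b.png

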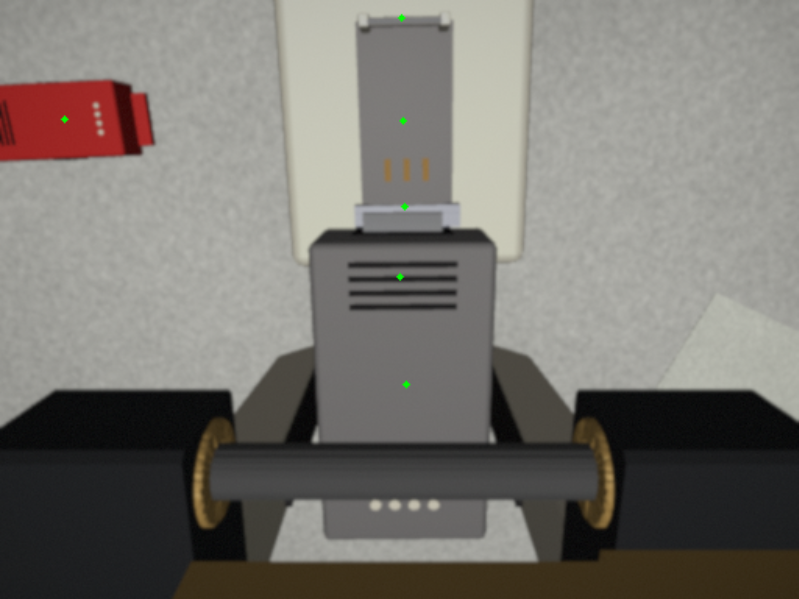

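```bash
python3 - <<'E'
from look import *
p,pw=wcam(); G=p['image'].astype(float).mean(2)
def prof(v,o,th):
    d=np.diff(v); out=[]
    for i in range(1,len(d)-1):
        if abs(d[i])>th and abs(d[i])>=abs(d[i-1]) and abs(d[i])>abs(d[i+1]):
            a,b,c=abs(d[i-1]),abs(d[i]),abs(d[i+1]); s=.5*(a-c)/(a-2*b+c) if a-2*b+c else 0
            out.append((round(o+i+.5+s,1),round(d[i])))
    return out
for c0,c1 in((240,250),(254,262),(266,276)): print('rows at cols',c0,prof(G[:,c0:c1].mean(1)[:185],0,4))
for r0,r1 in((4,9),(30,40),(60,70),(90,95),(122,128),(133,137),(138,144),(100,125),(160,166),(205,225)): print('cols at rows',r0,prof(G[r0:r1].mean(0)[170:350],170,5))
im=p['image'][0:170,180:340,::-1]; cv2.imwrite('pics/c1.png',cv2.resize(im,None,fx=3.5,fy=3.5,interpolation=cv2.INTER_CUBIC))
E
```

```text
rows at cols 240 [(np.float64(10.9), -24), (np.float64(15.8), -13), (np.float64(17.8), 11), (np.float64(132.2), 21), (np.float64(135.5), -30), (np.float64(148.3), -38), (np.float64(155.5), 17), (np.float64(167.7), -29), (np.float64(171.1), 30), (np.float64(177.0), -30), (np.float64(180.1), 31)]
rows at cols 254 [(np.float64(10.8), -25), (np.float64(15.6), -14), (np.float64(17.8), 12), (np.float64(131.7), 25), (np.float64(135.2), -26), (np.float64(137.0), 5), (np.float64(148.2), -39), (np.float64(155.4), 18), (np.float64(167.7), -30), (np.float64(170.8), 31), (np.float64(176.7), -30), (np.float64(180.1), 32)]
rows at cols 266 [(np.float64(10.8), -26), (np.float64(15.4), -14), (np.float64(17.7), 12), (np.float64(131.6), 27), (np.float64(135.2), -25), (np.float64(137.1), 5), (np.float64(148.2), -39), (np.float64(155.3), 17), (np.float64(167.4), -31), (np.float64(170.8), 30), (np.float64(176.7), -30), (np.float64(179.9), 30)]
cols at rows 4 [(np.float64(176.3), -13), (np.float64(178.7), 12), (np.float64(341.1), -10), (np.float64(343.6), 13)]
cols at rows 30 [(np.float64(178.3), -13), (np
[... 1027 characters left out ...]
oat64(228.1), -8), (np.float64(232.2), -18), (np.float64(283.1), 18), (np.float64(295.6), 9), (np.float64(332.8), -9), (np.float64(335.2), -11), (np.float64(337.7), 14)]
cols at rows 100 [(np.float64(183.5), -10), (np.float64(186.5), 11), (np.float64(232.3), -29), (np.float64(290.5), 31), (np.float64(336.2), -12), (np.float64(338.8), 12)]
cols at rows 160 [(np.float64(187.3), -10), (np.float64(189.9), 9), (np.float64(191.8), 8), (np.float64(197.5), -46), (np.float64(200.2), 8), (np.float64(315.4), -8), (np.float64(318.0), 37), (np.float64(331.7), -9), (np.float64(336.6), 10)]
cols at rows 205 [(np.float64(199.9), -24), (np.float64(202.7), 9), (np.float64(313.2), -9), (np.float64(316.3), 27)]
```

View pics/c1.png

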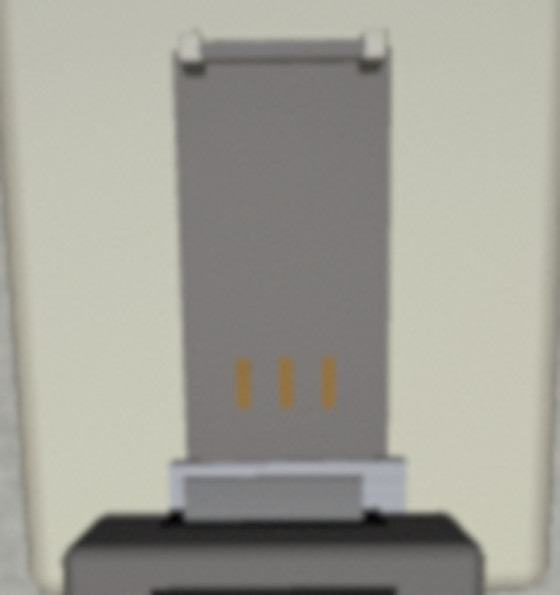

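```bash
python3 - <<'E'
from look import *
from scipy.optimize import least_squares
p,pw=wcam(); p0,r0,s=cur(); print(s['t'])
# row obs: (lamp pt, row), col pair obs
rowo=[((-51,0,12.5),131.75),((-51,13,12.5),132.2),((-51,-13,12.5),131.55),((54.5,0,19),10.85),((49.5,0,14),15.6)]
colo=[((-52,33,12.5),227.7),((-52,-33,12.5),295.6)]
mid=[(35,230.05+.0,291.3-.0),(65,230.6,291.0),(92.5,231.6,290.6),(125,232.6,290.3)]  # plate edges (sym about y=0)
mid[0]=(35,229.5,291.3)
body=[(6.5,177.5,342.35),(35,179.55,341.0),(65,181.6,339.55),(92.5,183.55,338.5),(125,185.9,337.0)]
def f(v,zf=None):
    x,y,yw=v[:3]; z=80 if zf is None else zf
    R_=R.from_euler('z',yw).as_matrix(); W=lambda q:R_@np.array(q,float)+[x,y,z]
    e=[proj(pw,W(q))[1]-r for q,r in rowo]+[proj(pw,W(q))[0]-c for q,c in colo]
    Ti=lambda q:R_.T@(q-np.array([x,y,z]))
    for r,a,b in mid: e.append((Ti(onz(pw,(a,r),z))[1]+Ti(onz(pw,(b,r),z))[1])/2)
    for r,a,b in body: e.append((Ti(onz(pw,(a,r),z-5))[1]+Ti(onz(pw,(b,r),z-5))[1])/2)
    return np.array(e)
for zf in(75,80,85):
    s=least_squares(f,[519,-187,.14],args=(zf,),loss='soft_l1'); print(zf,s.x,np.degrees(s.x[2]),s.cost,f(s.x,zf))
# pack in tool frame
he=np.array(p['hand_eye']);Ki=np.linalg.inv(np.array(p['intrinsics']))
def tool(uv,z):
    d=he[:3,:3]@((Ki@[uv[0],uv[1],1])*[1,-1,-1]); o=he[:3,3]; return o+d*(z-o[2])/d[2]
for nm,uv,z in[('endtop',(257.7,155.4),-4),('end148',(257.7,148.2),-4),('latchtip',(257.7,135.2),13.5),('L',(197.5,163),-4),('R',(318,163),-4),('dots?',(258,505/1.56),-4),('lipend',(258,538/1.56),-4),('rib1',(258,169.2),-4),('rib2',(258,178.5),-4)]: print(nm,tool(uv,z))
E
```

```text
8.35
75 [ 520.69 -187.45    0.15] 8.337253785133903 2.6562319317050846 [-0.47 -0.72 -0.47  0.25  2.95  0.26 -0.23 -0.05 -0.08 -0.04  0.02  0.02
  0.03  0.1  -0.   -0.02]
80 [ 520.7  -187.41    0.15] 8.346570384809711 1.5906956984830338 [ 0.05 -0.2   0.04 -1.14  1.71 -0.21  0.27 -0.06 -0.08 -0.04  0.02  0.01
  0.02  0.1  -0.   -0.02]
85 [ 520.86 -187.35    0.15] 8.35636541455088 2.6729398334442913 [ 0.41  0.17  0.4  -2.78  0.23 -0.71  0.8  -0.06 -0.08 -0.03  0.03 -0.
  0.01  0.09  0.   -0.01]
endtop [48.17 -0.71 -4.  ]
end148 [51.19 -0.71 -4.  ]
latchtip [54.6  -0.74 13.5 ]
L [ 44.94 -25.96  -4.  ]
R [44.96 24.59 -4.  ]
dots? [-33.26  -0.58  -4.  ]
lipend [-45.24  -0.57  -4.  ]
rib1 [42.29 -0.59 -4.  ]
rib2 [38.26 -0.58 -4.  ]
```

```bash
cat > seat.py <<'E'
from look import *
S=np.array([520.7,-187.4,80]); Y=8.35
def pose(xl,zl,th,off=(58,0,26)):
    c,s=np.cos(th),np.sin(th); q=np.array([xl+off[0]*c-off[2]*s,0,zl+off[0]*s+off[2]*c])
    return S+R.from_euler('z',Y,degrees=True).apply(q),Rt(Y,th)
def inv(xoff=(58,0,26)):
    p,r,s=cur(); m=R.from_euler('z',-Y,degrees=True); ax=(m*r).as_matrix()[:,0]; th=np.arctan2(ax[2],ax[0])
    q=m.apply(p-S); c,sn=np.cos(th),np.sin(th)
    print('lip x,y,z',q[0]-58*c+26*sn,q[1],q[2]-58*sn-26*c,'th',th,'yawerr',np.degrees(np.arctan2(ax[1],ax[0])),'F',s['wrist_force'],'t',s['t'],'w',s['gripper_width'])
E
python3 - <<'E'
from seat import *
a=rows(*pose(-42,70,.24),-1,n=5)
a=rows(*pose(-42,8,.24),-1,n=4,p0=a[0],R0=a[1])
E
```

```text
5
[{"tx": 0.0195, "ty": 0.0003, "tz": 0.0181, "ax": 0.002, "ay": 0.344, "az": -0.023, "hand": -1}, {"tx": 0.0187, "ty": 0.0004, "tz": 0.0191, "ax": 0.003, "ay": 0.344, "az": -0.022, "hand": -1}, {"tx": 0.0177, "ty": 0.0005, "tz": 0.0199, "ax": 0.002, "ay": 0.344, "az": -0.023, "hand": -1}, {"tx": 0.0167, "ty": 0.0005, "tz": 0.0207, "ax": 0.003, "ay": 0.344, "az": -0.022, "hand": -1}, {"tx": 0.0158, "ty": 0.0006, "tz": 0.0216, "ax": 0.002, "ay": 0.344, "az": -0.023, "hand": -1}]
4
[{"tx": -0.0037, "ty": 0.0, "tz": 0.015, "ax": 0.0, "ay": 0.0, "az": 0.0, "hand": -1}, {"tx": -0.0037, "ty": 0.0, "tz": 0.0151, "ax": 0.0, "ay": 0.0, "az": 0.0, "hand": -1}, {"tx": -0.0037, "ty": 0.0, "tz": 0.015, "ax": 0.0, "ay": 0.0, "az": 0.0, "hand": -1}, {"tx": -0.0037, "ty": 0.0, "tz": 0.0151, "ax": 0.0, "ay": 0.0, "az": 0.0, "hand": -1}]
```

Request:
step_arm(
  series=[
    {"tx": 0.0195, "ty": 0.0005, "tz": 0.018, "ax": 0, "ay": 0.344, "az": -0.023, "hand": -1},
    {"tx": 0.0185, "ty": 0.0005, "tz": 0.019, "ax": 0, "ay": 0.344, "az": -0.023, "hand": -1},
    {"tx": 0.0175, "ty": 0.0005, "tz": 0.02, "ax": 0, "ay": 0.344, "az": -0.023, "hand": -1},
    {"tx": 0.017, "ty": 0.0005, "tz": 0.0205, "ax": 0, "ay": 0.344, "az": -0.023, "hand": -1},
    {"tx": 0.016, "ty": 0.0005, "tz": 0.0215, "ax": 0, "ay": 0.344, "az": -0.023, "hand": -1},
    {"tx": 0, "ty": 0, "tz": 0, "ax": 0, "ay": 0, "az": 0, "hand": -1},
    {"tx": 0, "ty": 0, "tz": 0, "ax": 0, "ay": 0, "az": 0, "hand": -1},
  ],
)

```text
t: 9.05
eef_pos: [528.3, -186.9, 189.8]
ee_rot: [-0.008, 0.99, 0.072, 0.119]
wrist_force: [0.5, -0.5, -2.9]
gripper_width: 51.8
gripper_force: 30.0
```

```bash
python3 - <<'E'
from seat import *
inv(); a=rows(*pose(-42,8,.24),-1,n=4)
E
```

```text
lip x,y,z -42.603156685496174 -0.5677145446041989 70.80356094443115 th 0.2381629072540836 yawerr 0.0002953541220729219 F [ 0.51 -0.49 -2.89] t 9.05 w 51.81686553348037
4
[{"tx": -0.0036, "ty": -0.0002, "tz": 0.0153, "ax": 0.003, "ay": 0.003, "az": 0.0, "hand": -1}, {"tx": -0.0035, "ty": -0.0001, "tz": 0.0152, "ax": 0.003, "ay": 0.004, "az": 0.0, "hand": -1}, {"tx": -0.0036, "ty": -0.0002, "tz": 0.0153, "ax": 0.003, "ay": 0.003, "az": 0.0, "hand": -1}, {"tx": -0.0036, "ty": -0.0001, "tz": 0.0153, "ax": 0.003, "ay": 0.003, "az": 0.0, "hand": -1}]
```

Request:
step_arm(
  series=[
    {"tx": -0.0035, "ty": -0.0001, "tz": 0.0153, "ax": 0.003, "ay": 0.003, "az": 0, "hand": -1},
    {"tx": -0.0035, "ty": -0.0002, "tz": 0.0153, "ax": 0.003, "ay": 0.003, "az": 0, "hand": -1},
    {"tx": -0.0036, "ty": -0.0002, "tz": 0.0153, "ax": 0.003, "ay": 0.003, "az": 0, "hand": -1},
    {"tx": -0.0036, "ty": -0.0001, "tz": 0.0153, "ax": 0.003, "ay": 0.003, "az": 0, "hand": -1},
    {"tx": 0, "ty": 0, "tz": 0, "ax": 0, "ay": 0, "az": 0, "hand": -1},
    {"tx": 0, "ty": 0, "tz": 0, "ax": 0, "ay": 0, "az": 0, "hand": -1},
  ],
)

```text
t: 9.65
eef_pos: [529.4, -186.4, 126.5]
ee_rot: [-0.009, 0.99, 0.072, 0.12]
wrist_force: [-0.1, -0.4, -2.6]
gripper_width: 51.4
gripper_force: 30.0
```

```bash
python3 - <<'E'
from seat import *
inv(); a=rows(*pose(-42,1.2,.24),-1,n=3)
b=shot('side'); c=shot('scene')
u=proj(b,S); im=cv2.resize(b['image'][int(u[1])-70:int(u[1])+60,int(u[0])-90:int(u[0])+90,::-1],None,fx=4.4,fy=4.4,interpolation=cv2.INTER_CUBIC)
cv2.imwrite('pics/side1.png',im)
E
```

```text
lip x,y,z -41.34123933362103 -0.23895648645075332 7.387416570886067 th 0.24121518704010267 yawerr -0.02728945577925504 F [-0.1  -0.41 -2.56] t 9.65 w 51.41383506189549
3
[{"tx": -0.0007, "ty": -0.0001, "tz": 0.002, "ax": 0.0, "ay": -0.003, "az": -0.001, "hand": -1}, {"tx": -0.0007, "ty": -0.0001, "tz": 0.0019, "ax": 0.0, "ay": -0.003, "az": -0.001, "hand": -1}, {"tx": -0.0007, "ty": 0.0, "tz": 0.002, "ax": 0.0, "ay": -0.003, "az": -0.001, "hand": -1}]
```

View pics/side1.png

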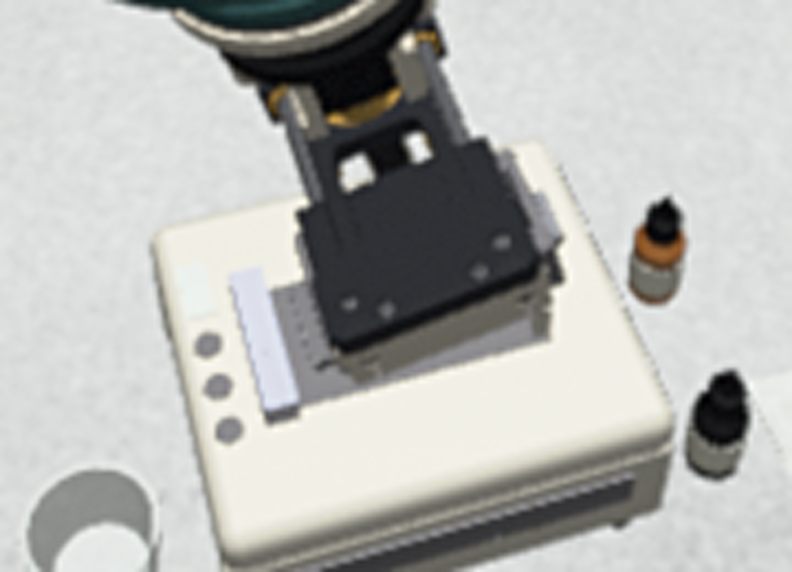

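Request:
step_arm(
  series=[
    {"tx": -0.0005, "ty": 0, "tz": 0.002, "ax": 0, "ay": 0, "az": 0, "hand": -1},
    {"tx": -0.0005, "ty": 0, "tz": 0.002, "ax": 0, "ay": 0, "az": 0, "hand": -1},
    {"tx": -0.0004, "ty": 0, "tz": 0.0016, "ax": 0, "ay": 0, "az": 0, "hand": -1},
    {"tx": 0, "ty": 0, "tz": 0, "ax": 0, "ay": 0, "az": 0, "hand": -1},
    {"tx": 0, "ty": 0, "tz": 0, "ax": 0, "ay": 0, "az": 0, "hand": -1},
  ],
)

```text
t: 10.25
eef_pos: [529.5, -186.4, 121.0]
ee_rot: [-0.009, 0.99, 0.072, 0.12]
wrist_force: [0.5, 0.2, -3.0]
gripper_width: 51.7
gripper_force: 30.0
```

Request:
step_arm(
  series=[
    {"tx": -0.0002, "ty": 0, "tz": 0.0007, "ax": 0, "ay": 0, "az": 0, "hand": -1},
    {"tx": 0, "ty": 0, "tz": 0, "ax": 0, "ay": 0, "az": 0, "hand": -1},
  ],
)

```text
t: 10.45
eef_pos: [529.4, -186.4, 120.3]
ee_rot: [-0.009, 0.99, 0.072, 0.12]
wrist_force: [0.5, -0.8, -3.8]
gripper_width: 51.8
gripper_force: 30.0
```

Request:
step_arm(
  series=[
    {"tx": -0.0002, "ty": 0, "tz": 0.0007, "ax": 0, "ay": 0, "az": 0, "hand": -1},
    {"tx": 0, "ty": 0, "tz": 0, "ax": 0, "ay": 0, "az": 0, "hand": -1},
  ],
)

```text
t: 10.65
eef_pos: [529.4, -186.4, 119.5]
ee_rot: [-0.009, 0.99, 0.072, 0.12]
wrist_force: [0.4, 0.1, -3.5]
gripper_width: 51.8
gripper_force: 30.0
```

```bash
python3 -c "
from seat import *
inv()"
```

```text
lip x,y,z -41.33829895436786 -0.2766986091557976 0.35216519545465275 th 0.24172269437185687 yawerr -0.023091809946107312 F [ 0.44  0.07 -3.54] t 10.65 w 51.83774667898354
```

Request:
step_arm(
  series=[
    {"tx": -0.0002, "ty": 0, "tz": 0.0007, "ax": 0, "ay": 0, "az": 0, "hand": -1},
    {"tx": 0, "ty": 0, "tz": 0, "ax": 0, "ay": 0, "az": 0, "hand": -1},
  ],
)

```text
t: 10.85
eef_pos: [529.5, -186.4, 119.1]
ee_rot: [-0.009, 0.99, 0.072, 0.12]
wrist_force: [0.3, 0.2, -1.0]
gripper_width: 51.8
gripper_force: 30.0
```

Request:
step_arm(
  series=[
    {"tx": -0.0002, "ty": 0, "tz": 0.0007, "ax": 0, "ay": 0, "az": 0, "hand": -1},
    {"tx": 0, "ty": 0, "tz": 0, "ax": 0, "ay": 0, "az": 0, "hand": -1},
  ],
)

```text
t: 11.05
eef_pos: [529.7, -186.5, 118.6]
ee_rot: [-0.008, 0.99, 0.072, 0.121]
wrist_force: [1.1, 1.1, 2.8]
gripper_width: 51.7
gripper_force: 30.0
```

```bash
python3 -c "
from seat import *
inv()"
```

```text
lip x,y,z -41.032092249792036 -0.4050638504887637 -0.558099609204465 th 0.2427099017167107 yawerr -0.013291727238598058 F [1.1  1.07 2.83] t 11.05 w 51.65227213425926
```

```bash
python3 - <<'E'
from seat import *
p,r=pose(-41.34,-1.1,.2417)
for w,n in(((-41.5,1.0,.24),1),((-50,0.9,.2),3),((-54,.8,.19),2),((-57.5,.8,.175),2)):
    p,r=rows(*pose(*w),-1,n=n,p0=p,R0=r)
E
```

```text
1
[{"tx": 0.0004, "ty": 0.0, "tz": -0.002, "ax": 0.0, "ay": -0.012, "az": 0.0, "hand": -1}]
3
[{"tx": -0.0024, "ty": 0.0, "tz": 0.0001, "ax": 0.0, "ay": -0.096, "az": 0.0, "hand": -1}, {"tx": -0.0025, "ty": 0.0, "tz": 0.0002, "ax": 0.0, "ay": -0.095, "az": 0.0, "hand": -1}, {"tx": -0.0024, "ty": 0.0, "tz": 0.0002, "ax": 0.0, "ay": -0.096, "az": 0.0, "hand": -1}]
2
[{"tx": -0.0018, "ty": 0.0, "tz": 0.0, "ax": 0.0, "ay": -0.036, "az": 0.0, "hand": -1}, {"tx": -0.0019, "ty": 0.0, "tz": -0.0001, "ax": 0.0, "ay": -0.035, "az": 0.0, "hand": -1}]
2
[{"tx": -0.0015, "ty": 0.0, "tz": 0.0001, "ax": 0.0, "ay": -0.054, "az": 0.0, "hand": -1}, {"tx": -0.0015, "ty": 0.0, "tz": 0.0002, "ax": 0.0, "ay": -0.054, "az": 0.0, "hand": -1}]
```

Request:
step_arm(
  series=[
    {"tx": 0.0004, "ty": 0, "tz": -0.002, "ax": 0, "ay": -0.012, "az": 0, "hand": -1},
    {"tx": -0.0024, "ty": 0, "tz": 0.0001, "ax": 0, "ay": -0.096, "az": 0, "hand": -1},
    {"tx": -0.0025, "ty": 0, "tz": 0.0002, "ax": 0, "ay": -0.095, "az": 0, "hand": -1},
    {"tx": -0.0024, "ty": 0, "tz": 0.0002, "ax": 0, "ay": -0.096, "az": 0, "hand": -1},
    {"tx": 0, "ty": 0, "tz": 0, "ax": 0, "ay": 0, "az": 0, "hand": -1},
    {"tx": 0, "ty": 0, "tz": 0, "ax": 0, "ay": 0, "az": 0, "hand": -1},
  ],
)

```text
t: 11.65
eef_pos: [522.4, -187.4, 117.9]
ee_rot: [-0.007, 0.992, 0.072, 0.1]
wrist_force: [-0.1, -0.2, -3.0]
gripper_width: 52.0
gripper_force: 30.0
```

```bash
python3 -c "
from seat import *
inv()"
```

```text
lip x,y,z -50.02288608405148 -0.23466083482536185 0.9088721462634801 th 0.19991620466111906 yawerr -0.01867018499008702 F [-0.09 -0.16 -3.03] t 11.65 w 52.04811921672501
```

Request:
step_arm(
  series=[
    {"tx": -0.0018, "ty": 0, "tz": 0, "ax": 0, "ay": -0.036, "az": 0, "hand": -1},
    {"tx": -0.0019, "ty": 0, "tz": -0.0001, "ax": 0, "ay": -0.035, "az": 0, "hand": -1},
    {"tx": 0, "ty": 0, "tz": 0, "ax": 0, "ay": 0, "az": 0, "hand": -1},
    {"tx": 0, "ty": 0, "tz": 0, "ax": 0, "ay": 0, "az": 0, "hand": -1},
  ],
)

```text
t: 12.05
eef_pos: [518.8, -188.0, 117.5]
ee_rot: [-0.007, 0.993, 0.072, 0.095]
wrist_force: [-0.1, -0.3, -3.1]
gripper_width: 52.0
gripper_force: 30.0
```

```bash
python3 -c "
from seat import *
inv()"
```

```text
lip x,y,z -54.04398953561567 -0.28381319416784884 0.9505004776478039 th 0.19027437504331624 yawerr -0.02336313625203957 F [-0.1  -0.29 -3.14] t 12.05 w 51.96038460051395
```

Request:
step_arm(
  series=[
    {"tx": -0.0015, "ty": 0, "tz": 0.0002, "ax": 0, "ay": -0.054, "az": 0, "hand": -1},
    {"tx": -0.0015, "ty": 0, "tz": 0.0002, "ax": 0, "ay": -0.054, "az": 0, "hand": -1},
    {"tx": 0, "ty": 0, "tz": 0, "ax": 0, "ay": 0, "az": 0, "hand": -1},
    {"tx": 0, "ty": 0, "tz": 0, "ax": 0, "ay": 0, "az": 0, "hand": -1},
  ],
)

```text
t: 12.45
eef_pos: [515.9, -188.4, 116.4]
ee_rot: [-0.006, 0.994, 0.072, 0.087]
wrist_force: [-0.2, 0.6, -3.1]
gripper_width: 51.9
gripper_force: 30.0
```

Request:
step_arm(
  series=[
    {"tx": -0.0008, "ty": 0, "tz": 0.0001, "ax": 0, "ay": 0, "az": 0, "hand": -1},
    {"tx": 0, "ty": 0, "tz": 0, "ax": 0, "ay": 0, "az": 0, "hand": -1},
  ],
)

```text
t: 12.65
eef_pos: [515.1, -188.5, 116.2]
ee_rot: [-0.006, 0.994, 0.072, 0.087]
wrist_force: [-0.7, 0.0, -3.4]
gripper_width: 51.9
gripper_force: 30.0
```

```bash
python3 -c "
from seat import *
inv()"
```

```text
lip x,y,z -58.30019831283872 -0.2790420925473077 0.46484679642855653 th 0.17503506991516393 yawerr -0.020475190262279338 F [-0.66  0.03 -3.41] t 12.65 w 51.948372173168345
```

Request:
step_arm(
  series=[
    {"tx": -0.0008, "ty": 0, "tz": 0, "ax": 0, "ay": 0, "az": 0, "hand": -1},
    {"tx": 0, "ty": 0, "tz": 0, "ax": 0, "ay": 0, "az": 0, "hand": -1},
  ],
)

```text
t: 12.85
eef_pos: [514.8, -188.6, 116.4]
ee_rot: [-0.006, 0.993, 0.072, 0.088]
wrist_force: [4.2, 1.3, -3.6]
gripper_width: 51.5
gripper_force: 30.0
```

Request:
step_arm(
  series=[
    {"tx": -0.0008, "ty": 0, "tz": 0, "ax": 0, "ay": 0, "az": 0, "hand": -1},
    {"tx": 0, "ty": 0, "tz": 0, "ax": 0, "ay": 0, "az": 0, "hand": -1},
  ],
)

```text
t: 13.05
eef_pos: [514.5, -188.6, 116.6]
ee_rot: [-0.006, 0.993, 0.072, 0.089]
wrist_force: [9.7, 2.8, -3.5]
gripper_width: 51.9
gripper_force: 30.0
```

```bash
python3 -c "
from seat import *
inv()"
```

```text
lip x,y,z -58.77680516290495 -0.2793141958620392 0.7501374036508359 th 0.17786363082231663 yawerr -0.022681188286415493 F [ 9.72  2.78 -3.45] t 13.05 w 51.947930892122244
```

```bash
python3 - <<'E'
from seat import *
p,r=pose(-59.9,.2,.175)
for w,n in(((-58.4,.4,.175),1),((-58.4,.3,.11),4)):
    p,r=rows(*pose(*w),-1,n=n,p0=p,R0=r)
E
```

```text
1
[{"tx": 0.0015, "ty": 0.0, "tz": 0.0001, "ax": 0.0, "ay": 0.0, "az": 0.0, "hand": -1}]
4
[{"tx": 0.0004, "ty": 0.0, "tz": 0.001, "ax": 0.0, "ay": -0.116, "az": 0.0, "hand": -1}, {"tx": 0.0004, "ty": 0.0, "tz": 0.0009, "ax": 0.0, "ay": -0.117, "az": 0.0, "hand": -1}, {"tx": 0.0004, "ty": 0.0, "tz": 0.001, "ax": 0.0, "ay": -0.116, "az": 0.0, "hand": -1}, {"tx": 0.0005, "ty": 0.0, "tz": 0.0009, "ax": 0.0, "ay": -0.117, "az": 0.0, "hand": -1}]
```

Request:
step_arm(
  series=[
    {"tx": 0.0015, "ty": 0, "tz": 0.0001, "ax": 0, "ay": 0, "az": 0, "hand": -1},
    {"tx": 0.0004, "ty": 0, "tz": 0.001, "ax": 0, "ay": -0.116, "az": 0, "hand": -1},
    {"tx": 0.0004, "ty": 0, "tz": 0.001, "ax": 0, "ay": -0.117, "az": 0, "hand": -1},
    {"tx": 0.0004, "ty": 0, "tz": 0.001, "ax": 0, "ay": -0.116, "az": 0, "hand": -1},
    {"tx": 0.0004, "ty": 0, "tz": 0.0009, "ax": 0, "ay": -0.117, "az": 0, "hand": -1},
    {"tx": 0, "ty": 0, "tz": 0, "ax": 0, "ay": 0, "az": 0, "hand": -1},
    {"tx": 0, "ty": 0, "tz": 0, "ax": 0, "ay": 0, "az": 0, "hand": -1},
  ],
)

```text
t: 13.75
eef_pos: [517.2, -188.1, 112.3]
ee_rot: [-0.004, 0.996, 0.073, 0.055]
wrist_force: [-0.7, 0.8, -2.8]
gripper_width: 52.4
gripper_force: 30.0
```

```bash
python3 -c "
from seat import *
inv()"
```

```text
lip x,y,z -58.33492470262005 -0.21977362211897883 0.10907109373083301 th 0.10966824046794187 yawerr -0.011057515039832062 F [-0.68  0.78 -2.81] t 13.75 w 52.402811624260686
```

Request:
step_arm(
  series=[
    {"tx": 0, "ty": 0, "tz": 0, "ax": 0, "ay": 0, "az": 0, "hand": 0},
    {"tx": 0, "ty": 0, "tz": 0, "ax": 0, "ay": 0, "az": 0, "hand": 0.6},
    {"tx": 0, "ty": 0, "tz": 0, "ax": 0, "ay": 0, "az": 0, "hand": 0.6},
    {"tx": 0, "ty": 0, "tz": 0, "ax": 0, "ay": 0, "az": 0, "hand": 0.6},
    {"tx": 0, "ty": 0, "tz": 0, "ax": 0, "ay": 0, "az": 0, "hand": 0.6},
  ],
)

```text
t: 14.25
eef_pos: [517.3, -188.2, 112.7]
ee_rot: [-0.004, 0.996, 0.072, 0.055]
wrist_force: [-0.0, -0.2, 0.9]
gripper_width: 73.7
gripper_force: 0.0
```

```bash
python3 - <<'E'
from seat import *
p0,r0,s=cur(); print(s['gripper_width'])
z=R.from_euler('z',Y,degrees=True)
up=p0+np.array([0,0,65]); p,r=rows(up,Rt(Y,.0),.6,n=4)
# tips over heel: seat (38,0,39) -> TCP 19 above
p,r=rows(S+z.apply([38,0,39+19+20]),Rt(Y),-1,n=3,p0=p,R0=r)
E
```

```text
73.66541289430221
4
[{"tx": 0.0018, "ty": 0.0, "tz": -0.0162, "ax": 0.001, "ay": -0.198, "az": -0.001, "hand": 0.6}, {"tx": 0.0013, "ty": 0.0, "tz": -0.0161, "ax": 0.001, "ay": -0.197, "az": -0.001, "hand": 0.6}, {"tx": 0.0009, "ty": 0.0, "tz": -0.0163, "ax": 0.001, "ay": -0.198, "az": 0.0, "hand": 0.6}, {"tx": 0.0005, "ty": 0.0, "tz": -0.0162, "ax": 0.001, "ay": -0.197, "az": -0.001, "hand": 0.6}]
3
[{"tx": 0.0138, "ty": -0.0001, "tz": 0.0066, "ax": 0.0, "ay": 0.0, "az": 0.0, "hand": -1}, {"tx": 0.0139, "ty": -0.0001, "tz": 0.0065, "ax": 0.0, "ay": 0.0, "az": 0.0, "hand": -1}, {"tx": 0.0138, "ty": -0.0001, "tz": 0.0066, "ax": 0.0, "ay": 0.0, "az": 0.0, "hand": -1}]
```

Request:
step_arm(
  series=[
    {"tx": 0.0018, "ty": 0, "tz": -0.0162, "ax": 0, "ay": 0, "az": 0, "hand": 0.6},
    {"tx": 0.0017, "ty": 0, "tz": -0.0161, "ax": 0, "ay": 0, "az": 0, "hand": 0.6},
    {"tx": 0.0014, "ty": 0, "tz": -0.0163, "ax": 0, "ay": -0.39, "az": 0, "hand": 0.6},
    {"tx": 0.0009, "ty": 0, "tz": -0.0162, "ax": 0, "ay": -0.39, "az": 0, "hand": 0.6},
    {"tx": 0.0138, "ty": 0, "tz": 0.0065, "ax": 0, "ay": 0, "az": 0, "hand": -1},
    {"tx": 0.0138, "ty": 0, "tz": 0.0065, "ax": 0, "ay": 0, "az": 0, "hand": -1},
    {"tx": 0.0138, "ty": 0, "tz": 0.0065, "ax": 0, "ay": 0, "az": 0, "hand": -1},
    {"tx": 0, "ty": 0, "tz": 0, "ax": 0, "ay": 0, "az": 0, "hand": -1},
    {"tx": 0, "ty": 0, "tz": 0, "ax": 0, "ay": 0, "az": 0, "hand": -1},
    {"tx": 0, "ty": 0, "tz": 0, "ax": 0, "ay": 0, "az": 0, "hand": -1},
  ],
)

```text
t: 15.25
eef_pos: [557.5, -182.4, 159.2]
ee_rot: [0.0, 0.997, 0.073, 0.001]
wrist_force: [-0.6, 0.2, 0.6]
gripper_width: 31.2
gripper_force: 0.0
```

```bash
python3 - <<'E'
from seat import *
p0,r0,s=cur(); z=R.from_euler('z',-Y,degrees=True); print(p0,z.apply(p0-S),r0.as_matrix()[:,2],s['gripper_width'],s['wrist_force'],s['t'])
b=shot('side')
u=proj(b,S); im=cv2.resize(b['image'][int(u[1])-70:int(u[1])+60,int(u[0])-90:int(u[0])+90,::-1],None,fx=4.4,fy=4.4,interpolation=cv2.INTER_CUBIC)
cv2.imwrite('pics/side2.png',im)
E
```

```text
[ 557.53 -182.44  159.23] [37.16 -0.45 79.23] [ 0. -0. -1.] 31.218756275859313 [-0.64  0.2   0.58] 15.25
```

View pics/side2.png

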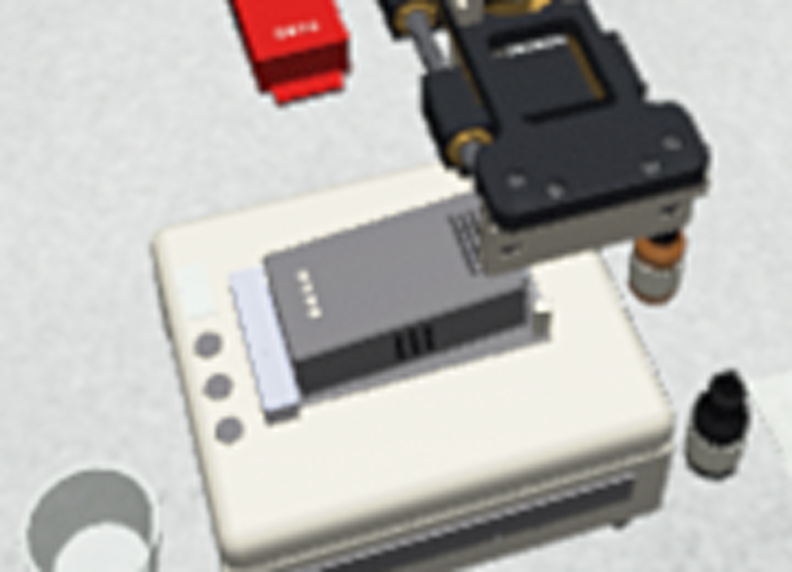

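Request:
step_arm(
  series=[
    {"tx": 0.0008, "ty": 0, "tz": 0, "ax": 0, "ay": 0, "az": 0, "hand": -1},
    {"tx": 0, "ty": 0, "tz": 0, "ax": 0, "ay": 0, "az": 0, "hand": -1},
    {"tx": 0, "ty": 0, "tz": 0.006, "ax": 0, "ay": 0, "az": 0, "hand": -1},
    {"tx": 0, "ty": 0, "tz": 0.006, "ax": 0, "ay": 0, "az": 0, "hand": -1},
    {"tx": 0, "ty": 0, "tz": 0.006, "ax": 0, "ay": 0, "az": 0, "hand": -1},
    {"tx": 0, "ty": 0, "tz": 0.002, "ax": 0, "ay": 0, "az": 0, "hand": -1},
    {"tx": 0, "ty": 0, "tz": 0.001, "ax": 0, "ay": 0, "az": 0, "hand": -1},
  ],
)

```text
t: 16.0
eef_pos: [558.8, -182.2, 137.5]
ee_rot: [0.0, 0.997, 0.073, 0.001]
wrist_force: [-1.9, 1.0, 10.8]
gripper_width: 0.6
gripper_force: 5.1
```

Request:
step_arm(
  series=[
    {"tx": 0, "ty": 0, "tz": 0.001, "ax": 0, "ay": 0, "az": 0, "hand": -1},
    {"tx": 0, "ty": 0, "tz": 0.001, "ax": 0, "ay": 0, "az": 0, "hand": -1},
    {"tx": 0, "ty": 0, "tz": 0.001, "ax": 0, "ay": 0, "az": 0, "hand": -1},
    {"tx": 0, "ty": 0, "tz": 0, "ax": 0, "ay": 0, "az": 0, "hand": -1},
  ],
)

```text
t: 16.4
eef_pos: [558.9, -182.2, 134.3]
ee_rot: [0.0, 0.997, 0.073, 0.001]
wrist_force: [2.4, -0.1, 3.0]
gripper_width: 0.3
gripper_force: 1.6
```

Request:
step_arm(
  series=[
    {"tx": 0, "ty": 0, "tz": 0.001, "ax": 0, "ay": 0, "az": 0, "hand": -1},
    {"tx": 0, "ty": 0, "tz": 0.001, "ax": 0, "ay": 0, "az": 0, "hand": -1},
    {"tx": 0, "ty": 0, "tz": 0.001, "ax": 0, "ay": 0, "az": 0, "hand": -1},
    {"tx": 0, "ty": 0, "tz": 0, "ax": 0, "ay": 0, "az": 0, "hand": -1},
  ],
)

```text
t: 16.8
eef_pos: [558.2, -182.0, 130.4]
ee_rot: [-0.0, 0.997, 0.073, -0.0]
wrist_force: [-0.6, 0.5, -0.5]
gripper_width: 0.5
gripper_force: 0.0
```

Request:
step_arm(
  series=[
    {"tx": 0, "ty": 0, "tz": 0.001, "ax": 0, "ay": 0, "az": 0, "hand": -1},
    {"tx": 0, "ty": 0, "tz": 0.001, "ax": 0, "ay": 0, "az": 0, "hand": -1},
    {"tx": 0, "ty": 0, "tz": 0, "ax": 0, "ay": 0, "az": 0, "hand": -1},
  ],
)

```text
t: 17.1
eef_pos: [558.5, -182.2, 129.3]
ee_rot: [0.0, 0.997, 0.073, 0.001]
wrist_force: [-2.1, 0.6, 4.1]
gripper_width: 0.2
gripper_force: 1.6
```

Request:
step_arm(
  series=[
    {"tx": 0, "ty": 0, "tz": 0.001, "ax": 0, "ay": 0, "az": 0, "hand": -1},
    {"tx": 0, "ty": 0, "tz": 0.001, "ax": 0, "ay": 0, "az": 0, "hand": -1},
    {"tx": 0, "ty": 0, "tz": 0.001, "ax": 0, "ay": 0, "az": 0, "hand": -1},
    {"tx": 0, "ty": 0, "tz": 0, "ax": 0, "ay": 0, "az": 0, "hand": -1},
  ],
)

```text
t: 17.5
eef_pos: [558.9, -182.2, 129.1]
ee_rot: [0.0, 0.997, 0.073, 0.001]
wrist_force: [-12.8, 4.6, 29.3]
gripper_width: 0.1
gripper_force: 14.4
```

Stiff at 30 mm over the roof, so the pack is home. Next I lift off and check.

Request:
step_arm(
  series=[
    {"tx": 0, "ty": 0, "tz": -0.01, "ax": 0, "ay": 0, "az": 0, "hand": -1},
    {"tx": 0, "ty": 0, "tz": -0.03, "ax": 0, "ay": 0, "az": 0, "hand": -1},
    {"tx": 0, "ty": 0, "tz": -0.03, "ax": 0, "ay": 0, "az": 0, "hand": -1},
    {"tx": -0.03, "ty": 0, "tz": -0.03, "ax": 0, "ay": 0, "az": 0, "hand": -1},
    {"tx": -0.035, "ty": 0, "tz": -0.03, "ax": 0, "ay": 0, "az": 0, "hand": 0},
    {"tx": -0.035, "ty": 0, "tz": -0.03, "ax": 0, "ay": 0, "az": 0, "hand": 0.5},
    {"tx": -0.035, "ty": 0, "tz": 0, "ax": 0, "ay": 0, "az": 0, "hand": 0.5},
    {"tx": 0, "ty": 0, "tz": 0, "ax": 0, "ay": 0, "az": 0, "hand": 0.5},
    {"tx": 0, "ty": 0, "tz": 0, "ax": 0, "ay": 0, "az": 0, "hand": 0.5},
  ],
)

```text
t: 18.4
eef_pos: [424.6, -201.8, 286.2]
ee_rot: [0.0, 0.997, 0.072, 0.001]
wrist_force: [0.2, -0.7, 0.1]
gripper_width: 35.9
gripper_force: 0.0
```

```bash
python3 - <<'E'
from seat import *
p,pw=look([('pack_center',95),('pack_heel',110)],'w5.png'); print(ctrl.observe()['wrist_force'])
b=shot('side')
for q,z in (('bottle_amber',0),('bottle_black',0),('cup',0)):
    for m in nets.mark_of(b,q)[:1]: print(q,onz(b,np.array(m['location'])*[512,384],z))
u=proj(b,S); im=cv2.resize(b['image'][int(u[1])-70:int(u[1])+60,int(u[0])-90:int(u[0])+90,::-1],None,fx=4.4,fy=4.4,interpolation=cv2.INTER_CUBIC)
z=R.from_euler('z',Y,degrees=True)
for q in [(48,-26,30),(48,26,30),(-48,-26,30),(-48,26,30),(48,-26,0)]:
    v=(proj(b,S+z.apply(q))-[int(u[0])-90,int(u[1])-70])*4.4+2; cv2.circle(im,tuple(int(x) for x in v),3,(0,0,255),-1)
cv2.imwrite('pics/side3.png',im)
E
```

```text
[ 425.03 -201.67  285.78] x [0.99 0.14 0.  ] z [ 0. -0. -1.] [-0.5  -0.35  1.79  0.    1.7   0.93] 18.45
pack_center 0.96 [256.2   71.62] [ 517.52 -185.96   95.  ]
pack_center 0.79 [40.91 66.01] [493.51  12.84  95.  ]
pack_heel 0.89 [257.48  23.5 ] [ 555.7  -181.65  110.  ]
[ 0.69  0.48 -0.26]
bottle_amber [ 649.76 -133.43    0.  ]
bottle_black [ 657.27 -225.74    0.  ]
cup [ 384.35 -241.34    0.  ]
```

View pics/side3.png

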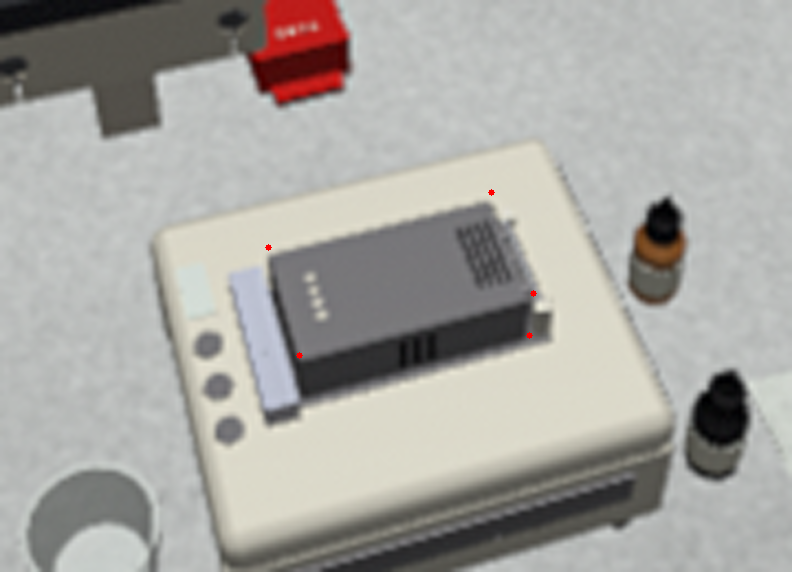

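```bash
python3 -c "
from plant import ctrl
print(ctrl.hand_in())"
```

```text
the job is handed in; nothing more can be done
None
```

The grey pack's lip is hooked under the rail and its latch end is pressed down. It lies flat, 30 mm over the roof at the heel, though I took the click from the sudden drop under the press and did not look at the latch itself. The bottles and cup look undisturbed, the gripper is clear, and the job is handed in at about 18.5 s.

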